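Prop the acrylic box open and put the king away

ROBOT

A 7-joint arm with a two-finger parallel gripper is mounted at the origin on the work surface. World frame = base frame: x ahead of the robot, y to its left, z up, the work surface at z = 0. Lengths are in m, angles in degrees, forces in N, time in s.
With the tool pointing down it reaches from about 0.4 to 0.85 m from the base axis. Payload 10.4 kg.
Tool frame: the origin (TCP) lies midway between the tips of the shut fingers; the grasp point (between the pads) lies 19 mm behind it (grip_depth is the distance from the TCP to the grasp point, in m); z points along the fingers, y is the line along which they close (so a half turn about z gives the same grasp; the last joint's range is limited). The gripper opens to 85 mm and grips with 20 to 120 N. Pads are 22 mm wide; open, the fingers measure 114 mm over their backs; the gripper's body (76 mm by 85 mm) begins 54 mm behind the grasp point. The pads swing forward as they close: fully open they stand 13 mm farther back than shut.
Start: joints at [-66.555, 19.034, -3.707, 83.658, 1.238, 77.344, -5.071], TCP at [0.262, 0.568, 0.231] pointing down, gripper open.
Joint ranges: [-148.97, 148.97], [-28.65, 121.19], [-84.17, 76.75], [9.2, 138.47], [-72.65, 252.65], [3.7, 117.97], [-149.18, 149.18]. Speed limits (degrees/s): [127.2, 127.2, 159.86, 159.86, 180, 180, 180].

INTERFACE

Orientations are given as [roll, pitch, yaw] about the fixed x, y, z axes, in that order (R = Rz(yaw) Ry(pitch) Rx(roll)).
In Python, from rig import * gives the robot as it stands.
- The arm moves only by the tool apply_moves, never from a script. Its arguments are lists of equal length, an entry for each row: "delta_pos": the shift along the tool's x, y, z in m, a list of three; "dr": the turn, a rotation vector about the tool's x, y, z in rad, a list of three; "gripper": the finger opening in m, from 0 to 0.0854. In form: {"delta_pos": [[tx, ty, tz], ...], "dr": [[wx, wy, wz], ...], "gripper": [gripper, ...]}. A call has 1 to 8 rows; each row is the pose to reach, as a shift and turn from the pose commanded when the call began, along the tool's axes at that moment; what a row does not reach only later rows make up. A row lasts 1/12 s, in which the tool goes at most 41.7 mm and 7.16 degrees, less where a joint would pass 70% of its speed; a pose out of reach is approached as far as the arm can. A call with a gripper value outside its range is refused whole. The fingers move at their own pace and stop on an object; the grip force is fixed at half the most. Time passes only in rows, so rows that repeat a pose let the fingers close. It gives the time, the measured TCP pose, the force, the opening and the grip force at its end, in the units of the state.
- get_obs(): the state, without advancing time (a new reading comes with each control period).
- get_image(name): name is "scene" or "side" or "wrist"; returns the picture (400x640x3 uint8, red, green, blue); there is no depth.
- get_calibration(name): a dict with "intrinsics" (3x3 intrinsics, pixels), "R" (3x3) and "t" (3): a world point X has camera coordinates R X + t. Camera axes: x right, y down, z forward; pixel columns grow to the right and rows downward; lengths in m; the calibration is good to about 2 mm. The wrist camera is an equidistant fisheye: a pixel r from the principal point sees the ray r / f radians off the axis. A picture is of the moment at which its call begins: read the wrist's pose just before it. get_calibration takes no time and is no camera call; for the wrist camera it gives the pose at the moment of the call.
- close_job(): hands the job in; it is judged then, once.
The state is a dict: "time_s": time; "qpos": joint angles; "dq": joint speeds; "joint_torque": joint torques, N m; "position": TCP position; "eef_rot": TCP orientation; "force": force on the tool from outside, world axes, zero at the start; "wrist_torque": the same for the moment, N m; "opening": finger opening in m; "grip_force": force on a finger pad.
Only numpy, scipy, OpenCV 4.12 (cv2) and the standard library are available. Lean on these libraries where they do the work, as an engineer would, in place of code of your own. Each camera call takes 0.05 s, during which the arm holds its last target. There are 200 camera calls.

TASK

The clear box's lid hangs half open and drops back whenever you let go: push it up and over until its spring stay snaps past its balance point and the lid stays open by itself, gently, because the thin acrylic and its hinge crack if they are pushed hard. Then set the black king down upright in the middle compartment of the box, without dropping it and without disturbing the pawns, the chess case or the pencil cup.

Things in the scene. Friction and masses are not known exactly. Their poses are not given: they have to be found in the camera images.
- box: Clear acrylic box, 160 (x) x 200 (y) x 45 (z) mm, walls and floor 4 mm, fixed to the sill. Origin: centre of its underside, z up, +x towards the hinge (away from the robot). Two wall-high dividers along x make three equal empty compartments side by side along y, each 152 x about 61 mm, 41 mm deep. A steel stay stands outside the +y wall at the hinge, up to 140 mm above the sill, y up to +126 mm.
- lid_hinge (a point): Middle of the lid's hinge line, which runs along the box's y axis; box x = +80, z = 45 mm. Axes as the box's. The lid is a clear plate, 157 mm from here to its free edge, 200 mm wide, 5 mm thick, about 0.17 kg; its inner face passes through the hinge line. Half open, its free edge points to the robot, 168 mm above the sill; closed fingers can push it up from the front, at the inner face or edge.
- lid (a joint): Lid angle (rad) above where it rests half open: 0 is 0.90 rad above level, 0.67 upright, more leans back. A spring draws it back to 0 (1 to 2 N at the edge). Somewhere from 0.62 to 1.22 (varies, must be felt) a sprung stay resists, 4 to 8 N at 130 mm from the hinge, for about 15 mm there; past its balance point this vanishes, the lid goes on some 10 mm to a rubber stop (then 1 to 3 N per mm) and stays. Over 12 N cracks it.
- king_center (a point): Black wooden chess king, 94 mm tall, the only tall piece (the pawns are 44 mm), 0.06 kg, standing upright. The point is on its axis, 46 mm above its underside. Foot 30 mm across; a cylindrical crown 24 mm across reaches from 10 to 32 mm above this point and is the place to grip; a small cross stands on top.
- middle (a point): Centre of the middle compartment's floor, 4 mm above the sill; axes as the box's.
- pawn_a_center (a point): Black pawn, 28 mm across the foot, 44 mm tall; the point is half-way up. Leave it alone.
- pawn_b_center (a point): The other black pawn, the same. Leave it alone.
- chess_case: Folded wooden chess case with a checkered top and brass hook, 290 (x) x 150 (y) x 50 (z) mm; origin at the centre of its underside. Leave it alone.
- cup: Blue plastic pencil cup, 76 mm across, 95 mm tall, with pencils up to 170 mm; origin at the centre of its underside. Leave it alone.

How it is judged:
By the outcome, as a careful person would: the job done as asked, in the order asked, and still so for the second after the job is handed in, with the robot touching nothing.
It also fails if it takes over 72 s, if anything falls off the work surface, if the arm or the gripper's body presses on something with over 40 N, if the wrist force passes 120 N, or if a joint passes its speed limit or range.

## Working session

There is one attempt and no reset: what is moved stays moved. The work goes in short steps, Python scripts to look and compute and a tool call to move; the robot and the scene stay as the last step left them, time stands still between calls to the robot, and variables do not carry over. Pictures are saved under pics/ and viewed, at most 10 in all, crops included, and the job is handed in when it is done.

Besides the shell and the picture viewer there is one more tool, called after ">>>" by a JSON object that holds its "api" and its "payload", one argument or row to a line. apply_moves: Moves the arm, as the interface text tells. Its arguments: {"type":"object","properties":{"delta_pos":{"type":"array","items":{"type":"array","items":{"type":"number"}}},"dr":{"type":"array","items":{"type":"array","items":{"type":"number"}}},"gripper":{"type":"array","items":{"type":"number"}}},"required":["delta_pos","dr","gripper"]}

```bash
ls; mkdir -p pics; python3 - <<'E'
from rig import *
import cv2
for n in ["scene","side","wrist"]:
    im=get_image(n); cv2.imwrite(f"pics/{n}0.png",im[:,:,::-1])
    c=get_calibration(n); print(n,c)
o=get_obs(); print(o)
E
```

```text
pics
scene {'intrinsics': array([[381.87935371,   0.        , 321.9766739 ],
       [  0.        , 381.87935371, 201.35153108],
       [  0.        ,   0.        ,   1.        ]]), 'R': array([[-0.28752322,  0.95763217,  0.01646275],
       [ 0.55990339,  0.1820035 , -0.80832105],
       [-0.77707052, -0.22319352, -0.58851173]]), 't': array([ 0.14899945, -0.25482352,  1.65462494])}
side {'intrinsics': array([[433.57489594,   0.        , 323.21322464],
       [  0.        , 433.57489594, 196.23588225],
       [  0.        ,   0.        ,   1.        ]]), 'R': array([[ 0.97068084, -0.23936509,  0.02197876],
       [-0.11871012, -0.55688   , -0.82206604],
       [ 0.20901345,  0.79535465, -0.56896781]]), 't': array([-0.52505236,  0.12052868,  0.99806998])}
wrist {'intrinsics': array([[309.70691629,   0.        , 319.28937041],
       [  0.        , 309.70691629, 200.04128866],
       [  0.        ,   0.        ,   1.        ]]), 'R': array([[ 0.41870703,  0.90812059, -0.00119402],
       [ 0.86847021, -0.40004046,  0.29279194],
       [ 0.26541273, -0.12363102, -0.95617543]]), 't': array([-0.62426972, -0.03842137,  0.38002744])}
{'time_s': 0.15, 'qpos': array([-66.55439154,  19.06319982,  -3.70552189,  83.69486023,
         1.23510177,  77.3432606 ,  -5.06928413]), 'dq': array([-0.05942602, -0.09788657, -0.04963696, -0.2554725 , -0.00500868,
       -0.09810625,  0.04189838]), 'joint_torque': array([ 3.23083241e-04, -6.25827956e+01,  4.88287001e-02, -3.91849744e+01,
        1.63017662e-02,  7.47063925e-03,  4.86377462e-05]), 'position': array([0.26145016, 0.56737368, 0.23070437]), 'eef_rot': array([-1.79938370e+02,  7.31924420e-04,  1.55259893e+02]), 'force': array([ 1.4340925 , -0.28561356,  0.77323071]), 'wrist_torque': array([-0.03442688, -0.01193279,  0.02787073]), 'grip_force': 0.0, 'opening': 0.08517701278561077}
```

View pics/scene0.png

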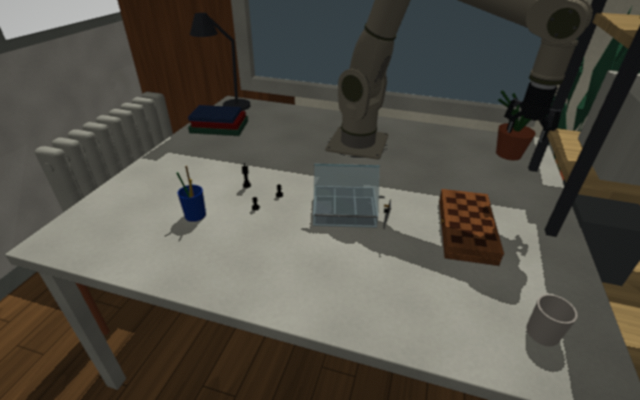

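View pics/side0.png

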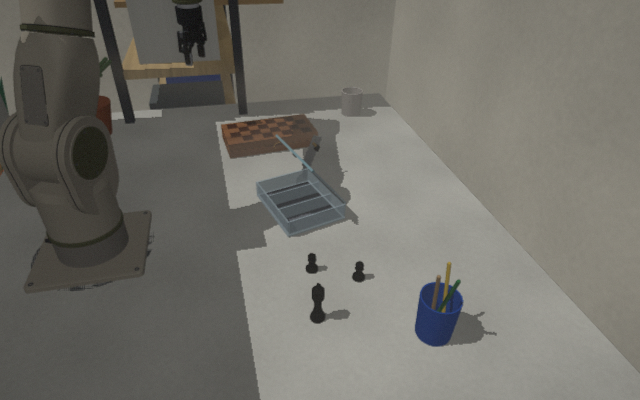

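The scene view shows the box at about (345,195), with the lid leaning toward the robot, and the king at (245,177). The pawns are at (255,203) and (279,190), the cup at (191,203) and the case at (470,225). The side view has the box at (300,205), the king at (317,303), and the pawns at (312,263) and (359,271). Next I'll enlarge the box and measure.

```bash
cat > h.py <<'E'
import numpy as np, cv2
from rig import *
def ray(n,uv,c=None):
    c=c or get_calibration(n); K,R,t=c["intrinsics"],c["R"],c["t"]
    d=R.T@np.linalg.inv(K)@np.array([uv[0],uv[1],1.]); return -R.T@t,d/np.linalg.norm(d)
def onz(n,uv,z):
    o,d=ray(n,uv); return o+d*(z-o[2])/d[2]
def tri(a,b):  # scene px, side px
    A=np.zeros((3,3));v=np.zeros(3)
    for n,p in(("scene",a),("side",b)):
        o,d=ray(n,p);P=np.eye(3)-np.outer(d,d);A+=P;v+=P@o
    x=np.linalg.solve(A,v)
    return x,[np.linalg.norm(np.cross(x-ray(n,p)[0],ray(n,p)[1])) for n,p in(("scene",a),("side",b))]
def proj(n,X):
    c=get_calibration(n); x=c["R"]@np.array(X,float)+c["t"]; p=c["intrinsics"]@x; return p[:2]/p[2]
E
python3 - <<'E'
from h import *
a=cv2.imread("pics/scene0.png");b=cv2.imread("pics/side0.png")
A=cv2.resize(a[150:240,300:400],None,fx=6,fy=6,interpolation=cv2.INTER_CUBIC)
B=cv2.resize(b[120:240,245:355],None,fx=5,fy=5,interpolation=cv2.INTER_CUBIC)
h=600
C=np.zeros((600,800,3),np.uint8);A=cv2.resize(A,(400,360));B=cv2.resize(B,(400,436))
cv2.imwrite("pics/A.png",cv2.resize(a[150:240,300:400],(660,594),interpolation=cv2.INTER_CUBIC))
cv2.imwrite("pics/B.png",cv2.resize(b[125:240,245:355],(550,575),interpolation=cv2.INTER_CUBIC))
for n,im,roi in(("scene",a,(150,225,160,300)),("side",b,(240,330,290,380))):
    y0,y1,x0,x1=roi; m=(im[y0:y1,x0:x1].max(2)<45).astype(np.uint8)
    k,_,s,c=cv2.connectedComponentsWithStats(m)
    for i in range(1,k):
        if s[i][4]>20:
            x,y,w,hh,ar=s[i]; print(n,"x",x+x0,x+x0+w,"y",y+y0,y+y0+hh,"area",ar,"c",c[i]+[x0,y0])
E
```

```text
scene x 243 250 y 166 188 area 83 c [245.56626506 176.98795181]
scene x 277 282 y 185 197 area 40 c [278.875 191.425]
scene x 183 191 y 187 198 area 49 c [186.65306122 191.46938776]
scene x 253 259 y 198 210 area 46 c [254.93478261 204.10869565]
side x 306 317 y 254 273 area 136 c [311.30147059 264.09558824]
side x 353 364 y 262 281 area 136 c [358.29411765 272.19852941]
side x 311 324 y 284 323 area 349 c [317.24068768 303.90544413]
```

View pics/A.png

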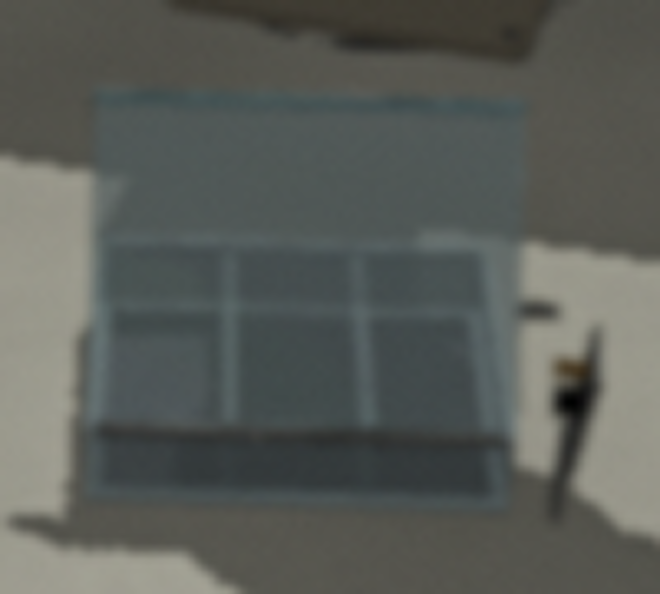

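View pics/B.png

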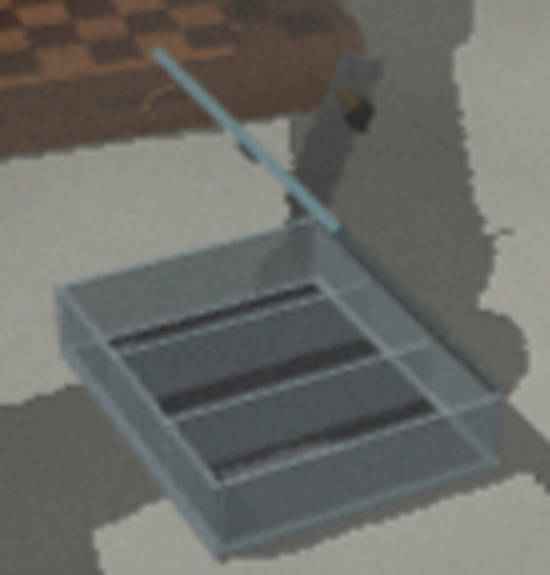

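The scene crop shows the free edge as (95,95)-(525,105), the hinge line as (100,430)-(510,440) and the front rim as (108,243)-(487,250). In the side crop, the free edge is (155,50)-(340,230) and the rim corners are (60,290), (220,485), (500,397) and (318,222).

```bash
python3 - <<'E'
from h import *
np.set_printoptions(precision=4,suppress=True)
S=lambda x,y:(300-.5+x/6.6+.08,150-.5+y/6.6+.08)
D=lambda x,y:(245-.5+x/5+.1,125-.5+y/5+.1)
P={}
for n,a,b in [("hinge-",(100,430),(500,397)),("hinge+",(508,440),(318,222)),("front-",(102,243),(220,485)),("front+",(487,246),(60,290)),("free-",(97,95),(340,230)),("free+",(525,102),(155,50))]:
    P[n]=x=tri(S(*a),D(*b));print(n,*x)
for nm,s,d,z in[("pa",(278.9,191.4),(311.3,264.1),.022),("pb",(254.9,204.1),(358.3,272.2),.022),("kingc",(245.6,177),(317.2,303.9),.046)]:
    print(nm,*tri(s,d),onz("scene",s,z),onz("side",d,z))
print("king top",tri((246,166),(317.5,284)),"bot",onz("side",(317.5,320),0),onz("scene",(246.5,187),0))
print("cup",onz("side",(436,338),0)); 
for p in [(230,156),(319,140),(304,118),(219,122)]: print("case",onz("side",p,.05 if p[1]<150 else 0))
E
```

```text
hinge- [ 0.5928 -0.0036  0.0417] [np.float64(0.0025993483334205477), np.float64(0.0025993483334206657)]
hinge+ [0.5398 0.1798 0.0418] [np.float64(0.0009442308462702826), np.float64(0.0009442308462702935)]
front- [ 0.443  -0.0484  0.0429] [np.float64(0.0006692375166180416), np.float64(0.00066923751661811)]
front+ [0.388  0.1403 0.0431] [np.float64(0.0030373013842999543), np.float64(0.0030373013843001395)]
free- [ 0.5037 -0.0325  0.1674] [np.float64(0.0009073719506306193), np.float64(0.0009073719506305933)]
free+ [0.449  0.159  0.1687] [np.float64(0.0005529934721274713), np.float64(0.0005529934721276567)]
pa [ 0.4706 -0.1708  0.0139] [np.float64(0.0011441777777199949), np.float64(0.001144177777720171)] [ 0.48   -0.1657  0.022 ] [ 0.4693 -0.1804  0.022 ]
pb [ 0.5639 -0.2179  0.0144] [np.float64(0.00101397255429664), np.float64(0.0010139725542967892)] [ 0.572  -0.2125  0.022 ] [ 0.5616 -0.2262  0.022 ]
kingc [ 0.4528 -0.3028  0.036 ] [np.float64(0.0009269564251618057), np.float64(0.0009269564251617564)] [ 0.4657 -0.2946  0.046 ] [ 0.4512 -0.3123  0.046 ]
king top (array([ 0.4541, -0.2958,  0.0828]), [np.float64(0.0012646028954723305), np.float64(0.001264602895472395)]) bot [ 0.4524 -0.3126  0.    ] [ 0.4607 -0.2986  0.    ]
cup [ 0.6601 -0.4031  0.    ]
case [0.3308 0.3732 0.    ]
case [0.6075 0.3296 0.05  ]
case [0.5947 0.4989 0.05  ]
case [0.3096 0.5224 0.05  ]
```

```bash
cat >> h.py <<'E'
from scipy.spatial.transform import Rotation as Ro
np.set_printoptions(precision=4,suppress=True)
BC=np.array([.491,.067,0]); BY=16.2
RB=Ro.from_euler("xyz",[0,0,BY],degrees=True).as_matrix()
def w2b(p): return RB.T@(np.array(p)-BC)
def b2w(p): return RB@np.array(p)+BC
def delta(pos,rpy,o=None):
    o=o or get_obs(); R=Ro.from_euler("xyz",o["eef_rot"],degrees=True)
    T=Ro.from_euler("xyz",rpy,degrees=True)
    d=R.inv().apply(np.array(pos)-o["position"]); r=(R.inv()*T).as_rotvec()
    print("dpos",d.round(4).tolist(),"dr",r.round(4).tolist())
E
python3 - <<'E'
from h import *
p=b2w([-.065,0,.15]); print(p, w2b([.4764,.0633,.168]))
delta([*p[:2],.26],[180,-20,BY])
E
```

```text
[0.4286 0.0489 0.15  ] [-0.0151  0.0005  0.168 ]
dpos [-0.3688, -0.401, -0.0289] dr [-0.423, 0.159, 2.3963]
```

>>> {"api": "apply_moves", "payload": {
  "delta_pos": [
    [-0.1, -0.1, -0.04],
    [-0.369, -0.401, -0.029],
    [-0.369, -0.401, -0.029],
    [-0.369, -0.401, -0.029],
    [-0.369, -0.401, -0.029],
    [-0.369, -0.401, -0.029],
    [-0.369, -0.401, -0.029],
    [-0.369, -0.401, -0.029]
  ],
  "dr": [
    [-0.423, 0.159, 2.396],
    [-0.423, 0.159, 2.396],
    [-0.423, 0.159, 2.396],
    [-0.423, 0.159, 2.396],
    [-0.423, 0.159, 2.396],
    [-0.423, 0.159, 2.396],
    [-0.423, 0.159, 2.396],
    [-0.423, 0.159, 2.396]
  ],
  "gripper": [0, 0, 0, 0, 0, 0, 0, 0]
}}

```text
time_s: 0.82
position: [0.3641, 0.2502, 0.2528]
eef_rot: [173.2, -7.8, 98.9]
force: [1.2, 0.2, 0.8]
opening: 0.0003
grip_force: 0.0
```

```bash
python3 - <<'E'
from h import *
o=get_obs();print(o["time_s"],o["position"],o["eef_rot"],o["qpos"],o["force"])
p=b2w([-.065,0,.15]); delta([*p[:2],.26],[180,-20,BY])
E
```

```text
0.8167 [0.3641 0.2502 0.2528] [173.2327  -7.7524  98.9076] [-49.6397 -13.207   10.2122 115.2205  -0.9187  68.0101 -30.7738] [1.1879 0.1897 0.7523]
dpos [-0.206, 0.0364, -0.0313] dr [-0.249, 0.0918, 1.4073]
```

>>> {"api": "apply_moves", "payload": {
  "delta_pos": [
    [-0.206, 0.036, -0.031],
    [-0.206, 0.036, -0.031],
    [-0.206, 0.036, -0.031],
    [-0.206, 0.036, -0.031],
    [-0.206, 0.036, -0.031],
    [-0.206, 0.036, -0.031],
    [-0.206, 0.036, -0.031],
    [-0.206, 0.036, -0.031]
  ],
  "dr": [
    [-0.249, 0.092, 1.407],
    [-0.249, 0.092, 1.407],
    [-0.249, 0.092, 1.407],
    [-0.249, 0.092, 1.407],
    [-0.249, 0.092, 1.407],
    [-0.249, 0.092, 1.407],
    [-0.249, 0.092, 1.407],
    [-0.249, 0.092, 1.407]
  ],
  "gripper": [0, 0, 0, 0, 0, 0, 0, 0]
}}

```text
time_s: 1.48
position: [0.4293, 0.0505, 0.2601]
eef_rot: [176.0, -17.5, 41.7]
force: [-0.2, 0.9, -1.1]
opening: -0.0002
grip_force: 0.0
```

```bash
python3 - <<'E'
from h import *
o=get_obs();print(o["time_s"],o["position"],o["eef_rot"],o["qpos"],o["force"])
p=b2w([-.065,0,.15]); delta([*p[:2],.26],[180,-20,BY])
E
```

```text
1.4833 [0.4293 0.0505 0.2601] [176.0168 -17.5468  41.7171] [-29.8417 -22.0651  17.0919 121.2177   1.7281  62.5997 -62.4265] [-0.1986  0.9434 -1.0781]
dpos [-0.0016, 0.0007, -0.0004] dr [-0.0749, 0.0274, 0.4226]
```

>>> {"api": "apply_moves", "payload": {
  "delta_pos": [
    [0, 0, 0],
    [0, 0, 0],
    [0, 0, 0],
    [0, 0, 0],
    [0, 0, 0],
    [0, 0, 0]
  ],
  "dr": [
    [-0.075, 0.027, 0.423],
    [-0.075, 0.027, 0.423],
    [-0.075, 0.027, 0.423],
    [-0.075, 0.027, 0.423],
    [-0.075, 0.027, 0.423],
    [-0.075, 0.027, 0.423]
  ],
  "gripper": [0, 0, 0, 0, 0, 0]
}}

```text
time_s: 1.98
position: [0.4291, 0.0512, 0.26]
eef_rot: [179.8, -19.9, 16.8]
force: [0.2, -0.7, 0.3]
opening: -0.0005
grip_force: 0.0
```

```bash
python3 - <<'E'
from h import *
o=get_obs();print(o["time_s"],o["position"],o["eef_rot"],o["qpos"],o["force"],w2b(o["position"]))
delta(b2w([-.065,0,.135]),[180,-20,BY])
E
```

```text
1.9833 [0.4291 0.0512 0.26  ] [179.8415 -19.9277  16.8014] [-23.5252 -23.1964   9.024  123.1274   3.4095  59.9039 -89.0166] [ 0.2402 -0.703   0.3301] [-0.0638  0.0021  0.26  ]
dpos [-0.0437, 0.0017, 0.1171] dr [-0.0008, 0.0012, 0.0099]
```

>>> {"api": "apply_moves", "payload": {
  "delta_pos": [
    [-0.044, 0, 0.117],
    [-0.044, 0, 0.117],
    [-0.044, 0, 0.117],
    [-0.044, 0, 0.117],
    [-0.044, 0, 0.117],
    [-0.044, 0, 0.117]
  ],
  "dr": [
    [0, 0, 0.01],
    [0, 0, 0.01],
    [0, 0, 0.01],
    [0, 0, 0.01],
    [0, 0, 0.01],
    [0, 0, 0.01]
  ],
  "gripper": [0, 0, 0, 0, 0, 0]
}}

```text
time_s: 2.48
position: [0.4293, 0.051, 0.1375]
eef_rot: [-179.9, -20.1, 16.1]
force: [0.3, -0.3, 1.5]
opening: 0.0001
grip_force: 0.0
```

```bash
python3 - <<'E'
from h import *
o=get_obs();print(o["time_s"],o["position"],o["eef_rot"],o["qpos"],o["force"],w2b(o["position"]))
# path planning: TCP for lid angle th with contact corner at r
t=np.radians(20);f=np.array([np.sin(t),-np.cos(t)]);s=np.array([np.cos(t),np.sin(t)])
for th in np.arange(0,1.5,.1):
    ph=np.pi-.9-th; L=np.array([np.cos(ph),np.sin(ph)]); 
    r=.137; c=np.array([.08,.045])+r*L
    # tcp in box xz; tip-corner contact
    x=c-.011*s
    print(round(th,1),"tcp box",x,"edge",np.array([.08,.045])+.157*L, "tool", s@x, f@x)
E
```

```text
2.4833 [0.4293 0.051  0.1375] [-179.9291  -20.0667   16.1288] [-24.0435 -16.6469  11.0046 133.9876   2.923   42.3535 -88.6071] [ 0.2708 -0.2657  1.5343] [-0.0637  0.0019  0.1375]
0.0 tcp box [-0.0155  0.1486] edge [-0.0176  0.168 ] tool 0.036245721706899006 -0.14489503811935092
0.1 tcp box [-0.0044  0.1565] edge [-0.0048  0.1771] tool 0.049437541482964455 -0.1485705700249774
0.2 tcp box [0.0075 0.1633] edge [0.0088 0.1849] tool 0.06293039801587973 -0.1509107551406541
0.3 tcp box [0.02   0.1689] edge [0.0231 0.1913] tool 0.07658947514331325 -0.1518922111102677
0.4 tcp box [0.033  0.1732] edge [0.038  0.1963] tool 0.0902782958816984 -0.151505131550196
0.5 tcp box [0.0464 0.1762] edge [0.0533 0.1997] tool 0.10386008605913975 -0.14975338403145166
0.6 tcp box [0.06   0.1779] edge [0.0689 0.2016] tool 0.11719914091772723 -0.14665447143619137
0.7 tcp box [0.0737 0.1782] edge [0.0846 0.2019] tool 0.1301621810306191 -0.14223935707470256
0.8 tcp box [0.0873 0.1771] edge [0.1002 0.2007] tool 0.14261968398601876 -0.13655215531024248
0.9 tcp box [0.1008 0.1747] edge [0.1157 0.1979] tool 0.15444717853229878 -0.12964969078290267
1.0 tcp box [0.114  0.1709] edge [0.1308 0.1936] tool 0.1655264882536027 -0.12160093063658885
1.1 tcp box [0.1267 0.1658] edge [0.1453 0.1878] tool 0.1757469123495281 -0.11248629542211663
1.2 tcp box [0.1388 0.1595] edge [0.1593 0.1805] tool 0.18500633172093148 -0.10239685556165123
1.3 tcp box [0.1503 0.152 ] edge [0.1724 0.1719] tool 0.19321222931021095 -0.09143342140315298
1.4 tcp box [0.1609 0.1434] edge [0.1846 0.1621] tool 0.20028261450116353 -0.07970553595670408
```

>>> {"api": "apply_moves", "payload": {
  "delta_pos": [
    [0.01, 0, 0],
    [0.02, 0, 0.001],
    [0.027, 0, 0.001],
    [0.03, 0, 0.001],
    [0.033, 0, 0.001],
    [0.036, 0, 0.001],
    [0.039, 0, 0.001],
    [0.042, 0, 0.001]
  ],
  "dr": [
    [0, 0, 0],
    [0, 0, 0],
    [0, 0, 0],
    [0, 0, 0],
    [0, 0, 0],
    [0, 0, 0],
    [0, 0, 0],
    [0, 0, 0]
  ],
  "gripper": [0, 0, 0, 0, 0, 0, 0, 0]
}}

```text
time_s: 3.15
position: [0.4663, 0.0618, 0.1485]
eef_rot: [-179.9, -19.9, 16.1]
force: [0.7, 0.1, 0.4]
opening: 0.0
grip_force: 0.0
```

>>> {"api": "apply_moves", "payload": {
  "delta_pos": [
    [0.003, 0, 0],
    [0.006, 0, 0],
    [0.009, 0, 0],
    [0.012, 0, 0],
    [0.015, 0, 0],
    [0.018, 0, 0],
    [0.021, 0, 0],
    [0.024, 0, 0]
  ],
  "dr": [
    [0, 0, 0],
    [0, 0, 0],
    [0, 0, 0],
    [0, 0, 0],
    [0, 0, 0],
    [0, 0, 0],
    [0, 0, 0],
    [0, 0, 0]
  ],
  "gripper": [0, 0, 0, 0, 0, 0, 0, 0]
}}

```text
time_s: 3.82
position: [0.4882, 0.0681, 0.1568]
eef_rot: [-179.9, -19.9, 16.1]
force: [-1.4, -0.3, -0.1]
opening: 0.0
grip_force: 0.6
```

```bash
python3 - <<'E'
from h import *
o=get_obs();b=w2b(o["position"]);t=np.radians(20)
print(o["time_s"],b,"s,f",b[0]*np.cos(t)+b[2]*np.sin(t),b[0]*np.sin(t)-b[2]*np.cos(t),o["eef_rot"],o["qpos"],RB.T@o["force"])
im=get_image("side");cv2.imwrite("pics/s1.png",cv2.resize(im[80:240,220:380,::-1],(600,600),interpolation=cv2.INTER_CUBIC))
E
```

```text
3.8167 [-0.0024  0.0018  0.1568] s,f 0.05138763234096935 -0.14813750421291114 [-179.9152  -19.9439   16.0729] [-25.284   -8.8821  12.1025 125.5546   1.0536  43.2207 -87.5501] [-1.4226  0.09   -0.1184]
```

View pics/s1.png

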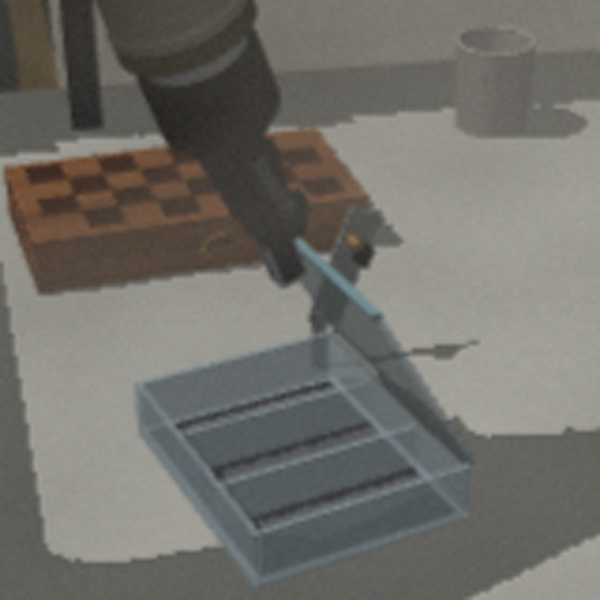

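The side crop shows the closed fingertip against the lid's inner face, with the free edge at (300,240)-(380,318), and the lid rising at about 1.5 N. I'll keep going.

>>> {"api": "apply_moves", "payload": {
  "delta_pos": [
    [0.004, 0, -0.001],
    [0.008, 0, -0.001],
    [0.012, 0, -0.002],
    [0.016, 0, -0.002],
    [0.02, 0, -0.003],
    [0.024, 0, -0.003],
    [0.028, 0, -0.003],
    [0.032, 0, -0.003]
  ],
  "dr": [
    [0, 0, 0],
    [0, 0, 0],
    [0, 0, 0],
    [0, 0, 0],
    [0, 0, 0],
    [0, 0, 0],
    [0, 0, 0],
    [0, 0, 0]
  ],
  "gripper": [0, 0, 0, 0, 0, 0, 0, 0]
}}

```text
time_s: 4.53
position: [0.5163, 0.0761, 0.1706]
eef_rot: [-179.9, -19.9, 16.1]
force: [-1.5, -1.4, -0.8]
opening: -0.0004
grip_force: 0.6
```

>>> {"api": "apply_moves", "payload": {
  "delta_pos": [
    [0.003, 0, 0],
    [0.006, 0, 0],
    [0.009, 0, 0],
    [0.012, 0, 0],
    [0.014, 0, 0.001],
    [0.016, 0, 0.001],
    [0.018, 0, 0.001],
    [0.02, 0, 0.002]
  ],
  "dr": [
    [0, 0, 0],
    [0, 0, 0],
    [0, 0, 0],
    [0, 0, 0],
    [0, 0, 0],
    [0, 0, 0],
    [0, 0, 0],
    [0, 0, 0]
  ],
  "gripper": [0, 0, 0, 0, 0, 0, 0, 0]
}}

```text
time_s: 5.2
position: [0.5348, 0.0815, 0.1756]
eef_rot: [-179.9, -20.0, 16.1]
force: [-1.7, -0.7, 1.4]
opening: -0.0
grip_force: 0.5
```

```bash
cat > st.py <<'E'
from h import *
o=get_obs();b=w2b(o["position"]);t=np.radians(20)
s=np.array([np.cos(t),np.sin(t)]);f=np.array([np.sin(t),-np.cos(t)])
p=np.array([b[0],b[2]])
for nm,c in(("corner",p+.011*s),("tip",p)):
    v=c-[.08,.045]; print(nm,"r",np.hypot(*v),"theta",np.pi-.9-np.arctan2(v[1],v[0]),end=" | ")
print("\nt",o["time_s"],b,"s,f",s@p,f@p,o["eef_rot"],"F",RB.T@o["force"])
E
python3 st.py
```

```text
corner r 0.13637695875386668 theta 0.49715379977001817 | tip r 0.1348927306705265 theta 0.4167725026529987 | 
t 5.2 [0.0461 0.0017 0.1756] s,f 0.1033675020762848 -0.1492085034833636 [-179.9097  -19.9626   16.0682] F [-1.8647 -0.1944  1.4227]
```

>>> {"api": "apply_moves", "payload": {
  "delta_pos": [
    [0.002, 0, 0],
    [0.004, 0, 0.001],
    [0.006, 0, 0.001],
    [0.008, 0, 0.002],
    [0.01, 0, 0.002],
    [0.011, 0, 0.002],
    [0.012, 0, 0.003],
    [0.013, 0, 0.003]
  ],
  "dr": [
    [0, 0, 0],
    [0, 0, 0],
    [0, 0, 0],
    [0, 0, 0],
    [0, 0, 0],
    [0, 0, 0],
    [0, 0, 0],
    [0, 0, 0]
  ],
  "gripper": [0, 0, 0, 0, 0, 0, 0, 0]
}}

```text
time_s: 5.87
position: [0.5474, 0.0851, 0.1769]
eef_rot: [-179.9, -19.9, 16.1]
force: [-1.0, 0.1, -0.8]
opening: 0.0001
grip_force: 0.5
```

>>> {"api": "apply_moves", "payload": {
  "delta_pos": [
    [0.001, 0, 0],
    [0.002, 0, 0.001],
    [0.003, 0, 0.001],
    [0.004, 0, 0.001],
    [0.005, 0, 0.002],
    [0.006, 0, 0.002]
  ],
  "dr": [
    [0, 0, 0],
    [0, 0, 0],
    [0, 0, 0],
    [0, 0, 0],
    [0, 0, 0],
    [0, 0, 0]
  ],
  "gripper": [0, 0, 0, 0, 0, 0]
}}

```text
time_s: 6.37
position: [0.5535, 0.0869, 0.1771]
eef_rot: [-179.9, -19.9, 16.1]
force: [-0.6, -0.5, -0.5]
opening: 0.0001
grip_force: 0.5
```

>>> {"api": "apply_moves", "payload": {
  "delta_pos": [
    [0.001, 0, 0],
    [0.002, 0, 0.001],
    [0.003, 0, 0.001],
    [0.004, 0, 0.001],
    [0.005, 0, 0.002],
    [0.006, 0, 0.002]
  ],
  "dr": [
    [0, 0, 0],
    [0, 0, 0],
    [0, 0, 0],
    [0, 0, 0],
    [0, 0, 0],
    [0, 0, 0]
  ],
  "gripper": [0, 0, 0, 0, 0, 0]
}}

```text
time_s: 6.87
position: [0.5596, 0.0887, 0.1773]
eef_rot: [-179.9, -19.9, 16.1]
force: [-1.4, -0.2, 0.1]
opening: -0.0002
grip_force: 0.5
```

```bash
python3 st.py
```

```text
corner r 0.1360313936872699 theta 0.6872674846737687 | tip r 0.1324983025270518 theta 0.6096546221429495 | 
t 6.8667 [0.0719 0.0017 0.1773] s,f 0.12819085683756737 -0.14196862011567088 [-179.9135  -19.947    16.0706] F [-1.3852  0.1743  0.1384]
```

>>> {"api": "apply_moves", "payload": {
  "delta_pos": [
    [0.0015, 0, 0.0005],
    [0.003, 0, 0.001],
    [0.0045, 0, 0.002],
    [0.006, 0, 0.0025],
    [0.007, 0, 0.003],
    [0.008, 0, 0.0035]
  ],
  "dr": [
    [0, 0, 0],
    [0, 0, 0],
    [0, 0, 0],
    [0, 0, 0],
    [0, 0, 0],
    [0, 0, 0]
  ],
  "gripper": [0, 0, 0, 0, 0, 0]
}}

```text
time_s: 7.37
position: [0.568, 0.0911, 0.1768]
eef_rot: [-179.9, -20.0, 16.1]
force: [-0.7, -0.6, 1.1]
opening: -0.0002
grip_force: 0.5
```

>>> {"api": "apply_moves", "payload": {
  "delta_pos": [
    [0.001, 0, 0.0005],
    [0.002, 0, 0.001],
    [0.003, 0, 0.0015],
    [0.004, 0, 0.002],
    [0.005, 0, 0.0025],
    [0.006, 0, 0.003]
  ],
  "dr": [
    [0, 0, 0],
    [0, 0, 0],
    [0, 0, 0],
    [0, 0, 0],
    [0, 0, 0],
    [0, 0, 0]
  ],
  "gripper": [0, 0, 0, 0, 0, 0]
}}

```text
time_s: 7.87
position: [0.5744, 0.0929, 0.176]
eef_rot: [-179.9, -20.0, 16.1]
force: [-0.2, -1.0, 0.5]
opening: 0.0
grip_force: 0.5
```

>>> {"api": "apply_moves", "payload": {
  "delta_pos": [
    [0.001, 0, 0.0005],
    [0.002, 0, 0.001],
    [0.003, 0, 0.0015],
    [0.004, 0, 0.002],
    [0.005, 0, 0.0025],
    [0.006, 0, 0.003]
  ],
  "dr": [
    [0, 0, 0],
    [0, 0, 0],
    [0, 0, 0],
    [0, 0, 0],
    [0, 0, 0],
    [0, 0, 0]
  ],
  "gripper": [0, 0, 0, 0, 0, 0]
}}

```text
time_s: 8.37
position: [0.5806, 0.0947, 0.1751]
eef_rot: [-179.9, -19.9, 16.1]
force: [-0.3, -1.5, 0.6]
opening: 0.0004
grip_force: 0.5
```

```bash
python3 st.py
```

```text
corner r 0.13599056766494572 theta 0.8493457465989742 | tip r 0.130798102942529 theta 0.7766191931224897 | 
t 8.3667 [0.0938 0.0016 0.1751] s,f 0.14803407795206244 -0.1324217908304621 [-179.9151  -19.931    16.0683] F [-0.7115 -1.3291  0.5812]
```

>>> {"api": "apply_moves", "payload": {
  "delta_pos": [
    [0.001, 0, 0.0006],
    [0.002, 0, 0.0012],
    [0.003, 0, 0.0018],
    [0.004, 0, 0.0025],
    [0.005, 0, 0.0032],
    [0.006, 0, 0.0038]
  ],
  "dr": [
    [0, 0, 0],
    [0, 0, 0],
    [0, 0, 0],
    [0, 0, 0],
    [0, 0, 0],
    [0, 0, 0]
  ],
  "gripper": [0, 0, 0, 0, 0, 0]
}}

```text
time_s: 8.87
position: [0.5874, 0.0967, 0.1736]
eef_rot: [-179.9, -19.9, 16.1]
force: [-0.8, -1.4, 0.5]
opening: -0.0005
grip_force: 0.5
```

>>> {"api": "apply_moves", "payload": {
  "delta_pos": [
    [0.001, 0, 0.0007],
    [0.002, 0, 0.0014],
    [0.003, 0, 0.0021],
    [0.004, 0, 0.0028],
    [0.005, 0, 0.0036]
  ],
  "dr": [
    [0, 0, 0],
    [0, 0, 0],
    [0, 0, 0],
    [0, 0, 0],
    [0, 0, 0]
  ],
  "gripper": [0, 0, 0, 0, 0]
}}

```text
time_s: 9.28
position: [0.5932, 0.0983, 0.172]
eef_rot: [-179.9, -20.0, 16.1]
force: [-0.8, -1.4, 0.1]
opening: 0.0
grip_force: 0.5
```

>>> {"api": "apply_moves", "payload": {
  "delta_pos": [
    [0.001, 0, 0.0008],
    [0.002, 0, 0.0016],
    [0.003, 0, 0.0024],
    [0.004, 0, 0.0032],
    [0.005, 0, 0.004]
  ],
  "dr": [
    [0, 0, 0],
    [0, 0, 0],
    [0, 0, 0],
    [0, 0, 0],
    [0, 0, 0]
  ],
  "gripper": [0, 0, 0, 0, 0]
}}

```text
time_s: 9.7
position: [0.599, 0.1001, 0.17]
eef_rot: [-179.9, -20.0, 16.1]
force: [-1.0, -1.3, 0.6]
opening: -0.0001
grip_force: 0.7
```

```bash
python3 st.py
```

```text
corner r 0.1357929366402521 theta 0.9949844677023216 | tip r 0.12922055028334611 theta 0.9283841785525304 | 
t 9.7 [0.1129 0.0017 0.17  ] s,f 0.16423772637856146 -0.12108704478295607 [-179.9097  -19.9541   16.0732] F [-1.3191 -0.9637  0.6113]
```

>>> {"api": "apply_moves", "payload": {
  "delta_pos": [
    [0.001, 0, 0.0009],
    [0.002, 0, 0.0018],
    [0.003, 0, 0.0027],
    [0.004, 0, 0.0036]
  ],
  "dr": [
    [0, 0, 0],
    [0, 0, 0],
    [0, 0, 0],
    [0, 0, 0]
  ],
  "gripper": [0, 0, 0, 0]
}}

```text
time_s: 10.03
position: [0.6036, 0.1014, 0.1682]
eef_rot: [-179.9, -19.9, 16.1]
force: [-4.8, -1.6, 5.9]
opening: -0.0
grip_force: 3.3
```

>>> {"api": "apply_moves", "payload": {
  "delta_pos": [
    [0.001, 0, 0.0009],
    [0.002, 0, 0.0018],
    [0.003, 0, 0.0027],
    [0.004, 0, 0.0037]
  ],
  "dr": [
    [0, 0, 0],
    [0, 0, 0],
    [0, 0, 0],
    [0, 0, 0]
  ],
  "gripper": [0, 0, 0, 0]
}}

```text
time_s: 10.37
position: [0.6087, 0.1029, 0.166]
eef_rot: [-179.9, -20.0, 16.1]
force: [-2.8, -0.6, 4.5]
opening: 0.0
grip_force: 2.0
```

```bash
python3 st.py
```

```text
corner r 0.13572886935069461 theta 1.0751335940582716 | tip r 0.128454292252866 theta 1.0126347885124947 | 
t 10.3667 [0.1231 0.0016 0.166 ] s,f 0.17242180597767384 -0.11392043505585597 [-179.9124  -19.9795   16.0703] F [-2.8059  0.2298  4.4982]
```

>>> {"api": "apply_moves", "payload": {
  "delta_pos": [
    [0.001, 0, 0.001],
    [0.002, 0, 0.002],
    [0.003, 0, 0.003]
  ],
  "dr": [
    [0, 0, 0],
    [0, 0, 0],
    [0, 0, 0]
  ],
  "gripper": [0, 0, 0]
}}

```text
time_s: 10.62
position: [0.6123, 0.1039, 0.1639]
eef_rot: [-179.9, -20.0, 16.1]
force: [-0.8, -1.4, 2.6]
opening: 0.0
grip_force: 1.3
```

>>> {"api": "apply_moves", "payload": {
  "delta_pos": [
    [0.001, 0, 0.001],
    [0.002, 0, 0.002]
  ],
  "dr": [
    [0, 0, 0],
    [0, 0, 0]
  ],
  "gripper": [0, 0]
}}

```text
time_s: 10.78
position: [0.6146, 0.1046, 0.1625]
eef_rot: [-179.9, -19.9, 16.1]
force: [-0.4, -0.3, 1.9]
opening: -0.0
grip_force: 0.8
```

```bash
python3 st.py
```

```text
corner r 0.1351331700052511 theta 1.127099943386403 | tip r 0.12742932791482564 theta 1.0672562282705127 | 
t 10.7833 [0.1292 0.0016 0.1625] s,f 0.1770090444236159 -0.1085508793435958 [-179.9162  -19.9307   16.0738] F [-0.4477 -0.1981  1.8718]
```

>>> {"api": "apply_moves", "payload": {
  "delta_pos": [
    [0.001, 0, 0.001],
    [0.002, 0, 0.002],
    [0.002, 0, 0.003]
  ],
  "dr": [
    [0, 0, 0],
    [0, 0, 0],
    [0, 0, 0]
  ],
  "gripper": [0, 0, 0]
}}

```text
time_s: 11.03
position: [0.6175, 0.1055, 0.1605]
eef_rot: [-179.9, -19.9, 16.1]
force: [-1.8, -0.3, 2.0]
opening: 0.0
grip_force: 1.1
```

>>> {"api": "apply_moves", "payload": {
  "delta_pos": [
    [0.001, 0, 0.001],
    [0.002, 0, 0.002],
    [0.002, 0, 0.002]
  ],
  "dr": [
    [0, 0, 0],
    [0, 0, 0],
    [0, 0, 0]
  ],
  "gripper": [0, 0, 0]
}}

```text
time_s: 11.28
position: [0.6197, 0.106, 0.1593]
eef_rot: [-179.9, -19.9, 16.1]
force: [-4.9, -1.7, 4.6]
opening: 0.0001
grip_force: 3.2
```

```bash
python3 st.py
```

```text
corner r 0.13467480886808764 theta 1.1725747265660083 | tip r 0.12661250363669438 theta 1.1152596326460653 | 
t 11.2833 [0.1344 0.0016 0.1593] s,f 0.18081986458998167 -0.10372220882780567 [-179.9125  -19.9039   16.0697] F [-5.1275 -0.2334  4.5885]
```

The force dipped, and now the rubber stop is loading (6.8 N, about 23 mm past onset, as expected). I'll back off gently and check.

>>> {"api": "apply_moves", "payload": {
  "delta_pos": [
    [-0.002, 0, -0.002],
    [-0.004, 0, -0.004],
    [-0.007, 0, -0.007],
    [-0.01, 0, -0.01],
    [-0.015, 0, -0.015],
    [-0.02, 0, -0.02]
  ],
  "dr": [
    [0, 0, 0],
    [0, 0, 0],
    [0, 0, 0],
    [0, 0, 0],
    [0, 0, 0],
    [0, 0, 0]
  ],
  "gripper": [0, 0, 0, 0, 0, 0]
}}

```text
time_s: 11.78
position: [0.5946, 0.0988, 0.1717]
eef_rot: [-179.9, -19.9, 16.1]
force: [-0.1, 1.2, -0.2]
opening: 0.0
grip_force: 0.0
```

```bash
python3 st.py; python3 - <<'E'
from h import *
im=get_image("side");im2=get_image("scene")
A=cv2.resize(im[80:240,240:400,::-1],(400,400));B=cv2.resize(im2[130:250,280:400,::-1],(400,400))
cv2.imwrite("pics/s2.png",np.hstack([A,B]))
E
```

```text
corner r 0.13606058542731106 theta 0.95891767668894 | tip r 0.12981771289656116 theta 0.890757904572993 | 
t 11.7833 [0.1083 0.0016 0.1717] s,f 0.16051378543655645 -0.12428629619970459 [-179.9142  -19.9437   16.0704] F [ 0.2038  1.1939 -0.212 ]
```

View pics/s2.png

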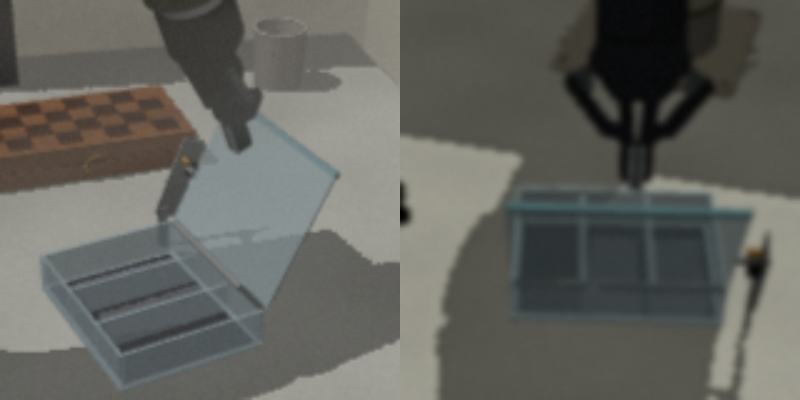

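The lid now leans back by itself in both views, with its free edge at (262,115)-(338,175) on the left, and the finger is clear at 0 N. Next is the king.

```bash
python3 - <<'E'
from h import *
delta(b2w([.02,0,.24]),[180,-20,BY])
delta([.455,-.303,.22],[180,0,-25])
E
```

```text
dpos [-0.0598, 0.0016, -0.0939] dr [-0.0009, 0.0001, -0.0025]
dpos [-0.2141, 0.3472, -0.1294] dr [-0.1267, -0.3332, 0.7093]
```

>>> {"api": "apply_moves", "payload": {
  "delta_pos": [
    [-0.03, 0, -0.03],
    [-0.06, 0, -0.06],
    [-0.214, 0.347, -0.129],
    [-0.214, 0.347, -0.129],
    [-0.214, 0.347, -0.129],
    [-0.214, 0.347, -0.129],
    [-0.214, 0.347, -0.129],
    [-0.214, 0.347, -0.129]
  ],
  "dr": [
    [0, 0, 0],
    [0, 0, 0],
    [-0.127, -0.333, 0.709],
    [-0.127, -0.333, 0.709],
    [-0.127, -0.333, 0.709],
    [-0.127, -0.333, 0.709],
    [-0.127, -0.333, 0.709],
    [-0.127, -0.333, 0.709]
  ],
  "gripper": [0, 0, 0, 0, 0, 0.08, 0.08, 0.08]
}}

```text
time_s: 12.55
position: [0.479, -0.1696, 0.2156]
eef_rot: [-179.7, -1.0, -23.0]
force: [1.5, -0.3, 0.5]
opening: 0.0365
grip_force: 0.0
```

```bash
python3 - <<'E'
from h import *
delta([.455,-.303,.22],[180,0,-25])
E
```

```text
dpos [0.0301, 0.1322, -0.0046] dr [-0.0061, -0.0171, 0.0349]
```

>>> {"api": "apply_moves", "payload": {
  "delta_pos": [
    [0.03, 0.132, -0.005],
    [0.03, 0.132, -0.005],
    [0.03, 0.132, -0.005],
    [0.03, 0.132, -0.005],
    [0.03, 0.132, -0.005],
    [0.03, 0.132, -0.005]
  ],
  "dr": [
    [0, -0.017, 0.035],
    [0, -0.017, 0.035],
    [0, -0.017, 0.035],
    [0, -0.017, 0.035],
    [0, -0.017, 0.035],
    [0, -0.017, 0.035]
  ],
  "gripper": [0.08, 0.08, 0.08, 0.08, 0.08, 0.08]
}}

```text
time_s: 13.05
position: [0.4559, -0.3018, 0.2195]
eef_rot: [-179.7, -0.1, -24.8]
force: [-0.2, 0.5, -0.2]
opening: 0.0798
grip_force: 0.0
```

```bash
python3 - <<'E'
from h import *
o=get_obs();print(o["position"],o["eef_rot"],o["opening"])
c=get_calibration("wrist");im=get_image("wrist");cv2.imwrite("pics/w1.png",im[:,:,::-1])
print("campos",-c["R"].T@c["t"])
E
```

```text
[ 0.4559 -0.3018  0.2195] [-179.6641   -0.0516  -24.8271] 0.07982102909412783
campos [ 0.5231 -0.334   0.3627]
```

View pics/w1.png

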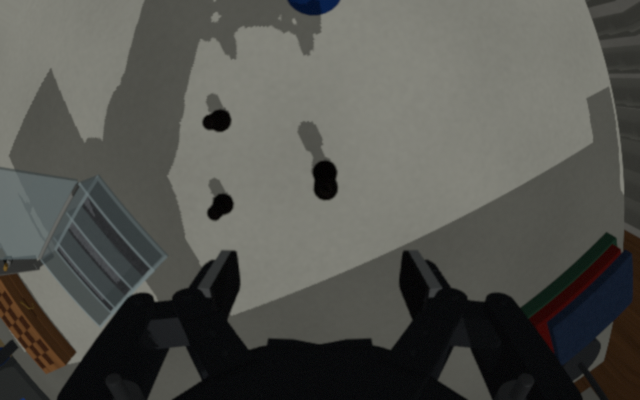

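The wrist view has the king at about (325,180), seen as two circles at (325,172) and (325,187). The pawns are at (217,121) and (221,205).

```bash
cat >> h.py <<'E'
def wray(uv,c):
    K=c["intrinsics"];d=np.array([uv[0]-K[0,2],uv[1]-K[1,2]])/K[0,0];r=np.hypot(*d)
    v=np.array([*(d/r*np.sin(r)),np.cos(r)]);return -c["R"].T@c["t"],c["R"].T@v
def wz(uv,z,c):
    o,d=wray(uv,c);return o+d*(z-o[2])/d[2]
def wproj(X,c):
    x=c["R"]@np.array(X)+c["t"];th=np.arctan2(np.hypot(*x[:2]),x[2]);return c["intrinsics"][:2,2]+c["intrinsics"][0,0]*th*x[:2]/np.hypot(*x[:2])
E
python3 - <<'E'
from h import *
c=get_calibration("wrist");im=cv2.imread("pics/w1.png")
m=(im.max(2)<32).astype(np.uint8);m[230:]=0
k,l,s,ce=cv2.connectedComponentsWithStats(m)
for i in range(1,k):
    if 100<s[i][4]<3000:
        print(s[i],ce[i])
        x,y,w,h,a=s[i]
        if x>300:
            for r in range(y,y+h): q=np.where(l[r]==i)[0];print(r,q.min(),q.max(),end="; ")
            print()
X=(.455,-.303)
for z in(0,.03,.067,.078,.094):print(z,wproj([*X,z],c),end=" ")
print("nadir",wproj([.5231,-.334,0],c))
E
```

```text
[203 110  27  21 413] [217.2373 120.4044]
[313 161  24  38 727] [324.7345 179.5557]
161 322 327; 162 319 329; 163 318 331; 164 317 332; 165 316 333; 166 315 333; 167 314 334; 168 314 334; 169 314 334; 170 314 335; 171 313 335; 172 313 335; 173 313 335; 174 314 335; 175 314 335; 176 314 334; 177 315 334; 178 315 334; 179 315 334; 180 315 334; 181 315 334; 182 315 335; 183 315 335; 184 315 335; 185 315 336; 186 315 336; 187 315 336; 188 315 336; 189 315 336; 190 315 336; 191 315 335; 192 315 335; 193 316 334; 194 317 334; 195 318 333; 196 319 332; 197 320 331; 198 322 329; 
[208 194  25  26 403] [220.0174 206.1166]
0 [322.5889 171.5991] 0.03 [322.701  177.1078] 0.067 [322.8674 185.3574] 0.078 [322.9243 188.1984] 0.094 [323.0143 192.7174] nadir [322.4254 108.5849]
```

```bash
python3 - <<'E'
from h import *
c=get_calibration("wrist")
f=wz((324.3,172.3),.003,c);k=wz((325.5,187.5),.078,c);print(f,k)
K=(f+k)/2
delta([K[0],K[1],.12],[180,0,-25]); delta([K[0],K[1],.052],[180,0,-25])
E
```

```text
[ 0.454  -0.3047  0.003 ] [ 0.4546 -0.3055  0.078 ]
dpos [-0.0001, 0.0056, 0.0994] dr [-0.0064, -0.0007, 0.0051]
dpos [-0.0001, 0.006, 0.1674] dr [-0.0064, -0.0007, 0.0051]
```

>>> {"api": "apply_moves", "payload": {
  "delta_pos": [
    [0, 0.005, 0.04],
    [0, 0.006, 0.08],
    [0, 0.006, 0.12],
    [0, 0.006, 0.15],
    [0, 0.006, 0.168],
    [0, 0.006, 0.169],
    [0, 0.006, 0.169],
    [0, 0.006, 0.169]
  ],
  "dr": [
    [-0.006, 0, 0.005],
    [-0.006, 0, 0.005],
    [-0.006, 0, 0.005],
    [-0.006, 0, 0.005],
    [-0.006, 0, 0.005],
    [-0.006, 0, 0.005],
    [-0.006, 0, 0.005],
    [-0.006, 0, 0.005]
  ],
  "gripper": [0.08, 0.08, 0.08, 0.08, 0.08, 0.08, 0.06, 0.04]
}}

```text
time_s: 13.77
position: [0.4553, -0.3058, 0.052]
eef_rot: [-180.0, -0.2, -25.0]
force: [0.3, 0.0, 0.7]
opening: 0.0573
grip_force: 0.0
```

```bash
python3 - <<'E'
from h import *
o=get_obs();print(o["position"],o["eef_rot"],o["opening"])
c=get_calibration("wrist");im=get_image("wrist");cv2.imwrite("pics/w2.png",cv2.resize(im[120:330,180:460,::-1],(800,600)))
print(wproj([.4543,-.3051,.078],c))
E
```

```text
[ 0.4553 -0.3058  0.052 ] [-179.9842   -0.1625  -24.9559] 0.05725725240908348
[318.6271 286.1803]
```

View pics/w2.png

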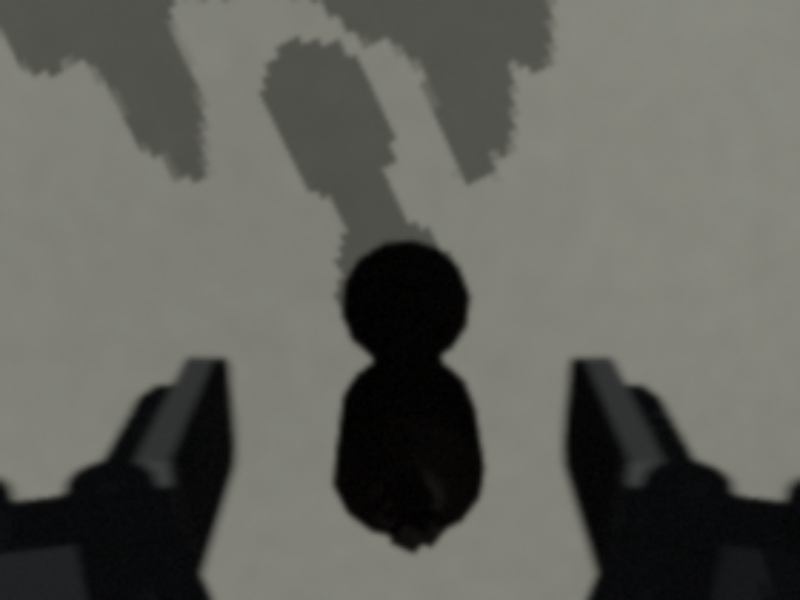

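The king stands centred between the fingers at (410,450), with the fingers at x=230 and x=570 in the crop. I'll lower by 2 mm and close.

>>> {"api": "apply_moves", "payload": {
  "delta_pos": [
    [0, 0, 0.002],
    [0, 0, 0.002],
    [0, 0, 0.002],
    [0, 0, 0.002],
    [0, 0, 0.002],
    [0, 0, 0.002],
    [0, 0, 0.002],
    [0, 0, 0.002]
  ],
  "dr": [
    [0, 0, 0],
    [0, 0, 0],
    [0, 0, 0],
    [0, 0, 0],
    [0, 0, 0],
    [0, 0, 0],
    [0, 0, 0],
    [0, 0, 0]
  ],
  "gripper": [0.035, 0.03, 0.026, 0.024, 0.02, 0.015, 0.01, 0.01]
}}

```text
time_s: 14.48
position: [0.4544, -0.3065, 0.0492]
eef_rot: [180.0, -0.1, -25.0]
force: [-0.0, 0.1, 6.2]
opening: 0.0221
grip_force: 58.8
```

>>> {"api": "apply_moves", "payload": {
  "delta_pos": [
    [0, 0, 0],
    [0, 0, 0],
    [0, 0, -0.02],
    [0, 0, -0.05],
    [0, 0, -0.08],
    [0, 0, -0.11],
    [0, 0, -0.13]
  ],
  "dr": [
    [0, 0, 0],
    [0, 0, 0],
    [0, 0, 0],
    [0, 0, 0],
    [0, 0, 0],
    [0, 0, 0],
    [0, 0, 0]
  ],
  "gripper": [0.01, 0.01, 0.01, 0.01, 0.01, 0.01, 0.01]
}}

```text
time_s: 15.07
position: [0.4543, -0.3064, 0.1812]
eef_rot: [-180.0, -0.2, -25.1]
force: [1.1, -0.4, -1.6]
opening: 0.0223
grip_force: 58.9
```

```bash
python3 - <<'E'
from h import *
o=get_obs();print(o["position"],o["eef_rot"],o["opening"],o["grip_force"],o["force"])
print(BC);delta([*BC[:2],.18],[180,0,BY])
E
```

```text
[ 0.4543 -0.3064  0.1812] [-179.9933   -0.1757  -25.0553] 0.022309968230832145 58.91108009203208 [ 1.1125 -0.4018 -1.6455]
[0.491 0.067 0.   ]
dpos [-0.1249, -0.3538, 0.0009] dr [0.001, -0.003, -0.72]
```

>>> {"api": "apply_moves", "payload": {
  "delta_pos": [
    [-0.01, -0.03, -0.01],
    [-0.025, -0.07, -0.01],
    [-0.125, -0.354, 0.001],
    [-0.125, -0.354, 0.001],
    [-0.125, -0.354, 0.001],
    [-0.125, -0.354, 0.001],
    [-0.125, -0.354, 0.001],
    [-0.125, -0.354, 0.001]
  ],
  "dr": [
    [0, 0, -0.1],
    [0, 0, -0.2],
    [0, -0.003, -0.72],
    [0, -0.003, -0.72],
    [0, -0.003, -0.72],
    [0, -0.003, -0.72],
    [0, -0.003, -0.72],
    [0, -0.003, -0.72]
  ],
  "gripper": [0.01, 0.01, 0.01, 0.01, 0.01, 0.01, 0.01, 0.01]
}}

```text
time_s: 15.73
position: [0.4849, 0.0175, 0.1793]
eef_rot: [-180.0, 0.1, 16.3]
force: [1.6, 0.3, -1.2]
opening: 0.0222
grip_force: 59.0
```

```bash
python3 - <<'E'
from h import *
delta([*BC[:2],.18],[180,0,BY])
E
```

```text
dpos [0.0197, -0.0458, -0.0007] dr [-0.0005, 0.0019, 0.0023]
```

>>> {"api": "apply_moves", "payload": {
  "delta_pos": [
    [0.012, -0.027, 0],
    [0.018, -0.042, 0],
    [0.02, -0.046, 0],
    [0.02, -0.046, 0],
    [0.02, -0.046, 0]
  ],
  "dr": [
    [0, 0.002, 0.002],
    [0, 0.002, 0.002],
    [0, 0.002, 0.002],
    [0, 0.002, 0.002],
    [0, 0.002, 0.002]
  ],
  "gripper": [0.01, 0.01, 0.01, 0.01, 0.01]
}}

```text
time_s: 16.15
position: [0.4916, 0.0641, 0.1792]
eef_rot: [180.0, 0.0, 16.1]
force: [0.2, -1.1, -0.8]
opening: 0.0224
grip_force: 59.0
```

```bash
python3 - <<'E'
from h import *
o=get_obs();print(o["position"],o["eef_rot"],o["qpos"])
im=get_image("side");w=get_image("wrist")
A=cv2.resize(im[80:240,240:400,::-1],(400,400),interpolation=cv2.INTER_CUBIC);B=cv2.resize(w[130:380,200:450,::-1],(400,400))
cv2.imwrite("pics/s3.png",np.hstack([A,B]))
delta([*BC[:2],.056],[180,0,BY])
E
```

```text
[0.4916 0.0641 0.1792] [179.9912   0.0334  16.0502] [-25.8868   4.586   13.8723 107.5489  -1.1724  68.0352 -85.5677]
dpos [0.0003, -0.0035, 0.1233] dr [0.0, 0.0002, -0.004]
```

View pics/s3.png

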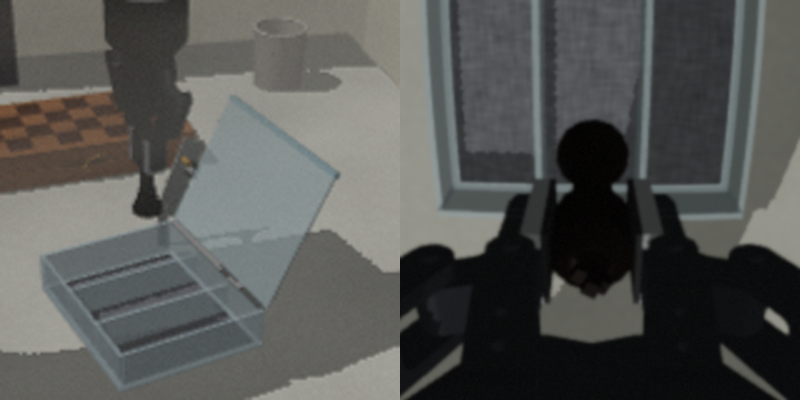

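The king hangs upright in the side view, foot at (147,212). In the wrist view it is centred between the dividers at x≈593, and the lid is still open. I'll lower it, slowly at the end.

>>> {"api": "apply_moves", "payload": {
  "delta_pos": [
    [0, -0.003, 0.03],
    [0, -0.003, 0.06],
    [0, -0.003, 0.085],
    [0, -0.003, 0.1],
    [0, -0.003, 0.11],
    [0, -0.003, 0.116],
    [0, -0.003, 0.12],
    [0, -0.003, 0.121]
  ],
  "dr": [
    [0, 0, 0],
    [0, 0, 0],
    [0, 0, 0],
    [0, 0, 0],
    [0, 0, 0],
    [0, 0, 0],
    [0, 0, 0],
    [0, 0, 0]
  ],
  "gripper": [0.01, 0.01, 0.01, 0.01, 0.01, 0.01, 0.01, 0.01]
}}

```text
time_s: 16.92
position: [0.4912, 0.0679, 0.0585]
eef_rot: [-180.0, -0.0, 16.1]
force: [0.2, -0.1, -1.4]
opening: 0.0224
grip_force: 59.0
```

>>> {"api": "apply_moves", "payload": {
  "delta_pos": [
    [0, 0, 0.001],
    [0, 0, 0.002],
    [0, 0, 0.003],
    [0, 0, 0.003]
  ],
  "dr": [
    [0, 0, 0],
    [0, 0, 0],
    [0, 0, 0],
    [0, 0, 0]
  ],
  "gripper": [0.01, 0.01, 0.01, 0.01]
}}

```text
time_s: 17.25
position: [0.491, 0.0683, 0.0556]
eef_rot: [-180.0, -0.0, 16.1]
force: [1.0, 0.4, -0.0]
opening: 0.0223
grip_force: 59.0
```

>>> {"api": "apply_moves", "payload": {
  "delta_pos": [
    [0, 0, 0.0005],
    [0, 0, 0.001],
    [0, 0, 0.001]
  ],
  "dr": [
    [0, 0, 0],
    [0, 0, 0],
    [0, 0, 0]
  ],
  "gripper": [0.01, 0.01, 0.01]
}}

```text
time_s: 17.5
position: [0.4909, 0.0683, 0.0544]
eef_rot: [-180.0, -0.0, 16.1]
force: [-0.3, 0.1, -0.5]
opening: 0.0222
grip_force: 59.0
```

>>> {"api": "apply_moves", "payload": {
  "delta_pos": [
    [0, 0, 0.0005],
    [0, 0, 0.001],
    [0, 0, 0.001]
  ],
  "dr": [
    [0, 0, 0],
    [0, 0, 0],
    [0, 0, 0]
  ],
  "gripper": [0.01, 0.01, 0.01]
}}

```text
time_s: 17.75
position: [0.4908, 0.0682, 0.0533]
eef_rot: [-180.0, 0.0, 16.1]
force: [-0.5, 0.2, -0.6]
opening: 0.0224
grip_force: 59.0
```

>>> {"api": "apply_moves", "payload": {
  "delta_pos": [
    [0, 0, 0.0005],
    [0, 0, 0.001],
    [0, 0, 0.001]
  ],
  "dr": [
    [0, 0, 0],
    [0, 0, 0],
    [0, 0, 0]
  ],
  "gripper": [0.01, 0.01, 0.01]
}}

```text
time_s: 18.0
position: [0.4914, 0.0683, 0.0532]
eef_rot: [-180.0, -0.1, 16.1]
force: [-2.9, -1.1, 8.1]
opening: 0.0222
grip_force: 60.0
```

Contact with the floor (8 N at z=0.053, as predicted). I'll ease off 0.5 mm and open slowly.

>>> {"api": "apply_moves", "payload": {
  "delta_pos": [
    [0, 0, -0.0005],
    [0, 0, -0.0005],
    [0, 0, -0.0005],
    [0, 0, -0.0005],
    [0, 0, -0.0005],
    [0, 0, -0.0005],
    [0, 0, -0.0005],
    [0, 0, -0.0005]
  ],
  "dr": [
    [0, 0, 0],
    [0, 0, 0],
    [0, 0, 0],
    [0, 0, 0],
    [0, 0, 0],
    [0, 0, 0],
    [0, 0, 0],
    [0, 0, 0]
  ],
  "gripper": [0.01, 0.023, 0.025, 0.028, 0.032, 0.04, 0.045, 0.05]
}}

```text
time_s: 18.67
position: [0.4909, 0.0682, 0.0528]
eef_rot: [-180.0, 0.0, 16.1]
force: [-0.1, 0.7, 0.6]
opening: 0.0501
grip_force: 0.0
```

>>> {"api": "apply_moves", "payload": {
  "delta_pos": [
    [0, 0, 0],
    [0, 0, -0.01],
    [0, 0, -0.03],
    [0, 0, -0.06],
    [0, 0, -0.09],
    [0, 0, -0.12],
    [0, 0, -0.15],
    [0, 0, -0.15]
  ],
  "dr": [
    [0, 0, 0],
    [0, 0, 0],
    [0, 0, 0],
    [0, 0, 0],
    [0, 0, 0],
    [0, 0, 0],
    [0, 0, 0],
    [0, 0, 0]
  ],
  "gripper": [0.05, 0.05, 0.05, 0.05, 0.05, 0.05, 0.05, 0.05]
}}

```text
time_s: 19.33
position: [0.4935, 0.0686, 0.2095]
eef_rot: [-180.0, -0.5, 16.1]
force: [1.5, -0.5, 0.5]
opening: 0.05
grip_force: 0.0
```

```bash
python3 - <<'E'
from h import *
im=get_image("side");w=get_image("scene")
A=cv2.resize(im[80:340,240:500,::-1],(400,400),interpolation=cv2.INTER_CUBIC);B=cv2.resize(w[130:250,280:400,::-1],(400,400),interpolation=cv2.INTER_CUBIC)
cv2.imwrite("pics/s4.png",np.hstack([A,B]))
E
```

```text
(no output)
```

View pics/s4.png

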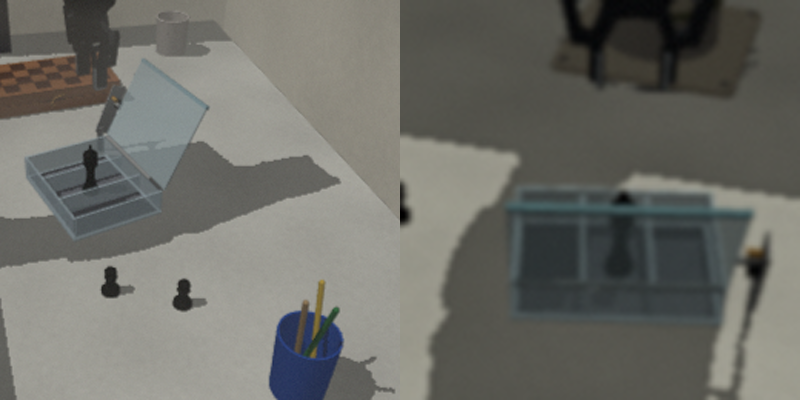

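The king stands upright in the middle compartment, at (90,168) on the left and (622,235) on the right. The lid is open, the pawns and cup are in place, and the gripper is clear. I'll hand in.

```bash
python3 -c "
from rig import *
print(close_job())"
```

```text
the job is handed in; nothing more can be done
None
```

The lid stays open by itself past its stay, with sampled push forces peaking near 7.7 N. The black king stands upright in the middle compartment, the pawns, case and cup were left alone, and the job was handed in at about 19 s.

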